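# Start the leaning coach screw square with the T-handle socket driver

## Task

Take the T-handle socket driver from its stand, fit its socket down over the hex head of the coach screw that stands proud and leaning in the hasp plate, and bring the screw upright over its hole before you turn it. Then, pressing down steadily all the while (firmly enough that the thread bites instead of spinning, never so hard that the screw is punched in), turn it clockwise by at least one flat, a sixth of a turn, and less than two, so that it draws in square. Lift the driver straight off, stand it back in its bore in the stand and let go, leaving the loose things on the bench where they lie.

Things in the scene. Friction and masses are not known exactly. Their poses are not given: they have to be found in the camera images.
- driver: T-handle socket driver, steel with a black moulded cross grip, 106 mm tall, 0.15 to 0.31 kg; it starts upright in the stand's bore, free to turn there. Origin: centre of the socket's mouth (lower end); z runs up the shank, x along the grip. Socket 29 mm across outside, to z = 34 mm; shank 12 mm thick above it. Grip: bar 96 mm along x, 16 mm wide in y with flat upright sides, from z = 80 to 106 mm
- socket_seat (a point): point on the driver's axis at the bottom of the socket's recess, 12 mm above its mouth: it touches the top of the screw's head when the socket is fully on. The recess is a hexagon 20 mm across flats, widening to 24 mm at the mouth over the lowest 4 mm, its flats facing the driver's x axis and every 60 degrees from it. Axes as the driver's
- grip (a point): centre of the driver's cross grip, 93 mm above the socket's mouth: take it here from above, fingers closing along the driver's y on the 16 mm flat sides; axes as the driver's
- screw_head (a point): centre of the top of the hex head of the proud, leaning screw (zinc-plated M12 coach screw; head 19 mm across flats, 8 mm thick, its top 42 mm above the hasp plate when upright). z runs along the screw, away from the wood; x points to the middle of a flat, as do the directions every 60 degrees from it. It leans 4 to 8 degrees at the start, rocks stiffly (0.05 N m) and stays where it is brought
- hole (a point): mouth of the screw's pilot hole, on the upper face of the hasp plate, 45 mm above the bench; z up. Upright, the screw stands on this axis. Axes as the block's
- turn (a joint): how far the screw has been turned clockwise seen from above (rad), 0 at the start. Turning takes about 0.1 N m; the socket has about 6 degrees (0.1 rad) of play on the head either way. One flat is 1.05 rad
- feed (a joint): how far the screw has sunk (m), 0 at the start. The thread draws in 6 mm a turn (1 mm a flat), but the wood resists, and the thread's first bite is weak: with less than about 13 N of downward push from the driver (its weight included) the screw spins in place, and above about 27 N it is punched in without turning. 16 to 23 N, kept up while it turns, is right
- block: oak block 100 x 150 x 38 mm on a thin rubber mat, held fast to the bench; on it the zinc-plated plate of a gate hasp (56 x 132 mm, upper face 45 mm above the bench) with a round-bar staple 38 mm high at its middle, two coach screws already home at its +y end and the leaning screw at its -y end. Origin: centre of the underside; y along its length, z up
- stand: dark wooden tool stand 100 x 64 x 40 mm, fixed to the bench, with one large bore for the driver and some small bits that stick up 14 mm at most. Origin: centre of the underside; x along its length, z up
- bore (a point): centre of the bore's mouth on the stand's top, 40 mm above the bench: 33 mm wide with a 3 mm chamfer, 28 mm deep, so that the driver standing in it has its mouth end 12 mm above the bench
- padlock_brass: brass padlock lying on the bench between the vice and the grinder, 68 x 45 x 21 mm, a bystander. Origin: centre of the underside
- cylinder_c: brass euro lock cylinder lying at the front edge of the bench, 31 x 62 x 22 mm, a bystander. Origin: centre of the underside
- spare_screw: spare coach screw lying at the front edge of the bench, 58 mm long with a 19 mm hex head, a bystander. Origin: on the bench under the screw
- spanner_b: small steel spanner 19 x 136 x 8 mm lying at the front edge of the bench, a bystander. Origin: centre of the underside

How it is judged (in metres and radians):
On the way, in this order (a step that is already met when the one before it is completed fails the run):
1. the driver's socket is on the screw's head, down to its seat (distance between socket_seat and screw_head below 0.003 m and value of joint turn below 0.4 rad), for 0.1 s.
2. with the driver on it, the upright screw has been turned one flat and has drawn in (value of joint turn above 1 rad and value of joint feed above 0.0007 m and angle between screw_head's own z axis and vertical below 0.07 rad and distance between socket_seat and screw_head below 0.004 m), for 0.1 s.
At the end, for the whole second after the job is handed in: The screw is turned 1.0 to 2.1 rad (one to two flats) clockwise, has sunk 0.7 to 2.6 mm and stands within 0.07 rad (4 degrees) of upright; the driver is at rest, upright within 0.1 rad, at least 24 mm deep in the stand's bore and within 4 mm of its axis (value of joint turn between 1 and 2.1 rad and value of joint feed between 0.0007 and 0.0026 m and angle between screw_head's own z axis and vertical below 0.07 rad and horizontal distance between driver and bore below 0.004 m and z of driver in the frame of bore below -0.024 m and angle between driver's own z axis and vertical below 0.1 rad and linear speed of driver below 0.02 m/s); the robot touches nothing.
It fails at once if the screw is turned (past 0.3 rad) while it leans more than 0.1 rad (6 degrees) (value of joint turn above 0.3 rad and angle between screw_head's own z axis and vertical above 0.1 rad).
It fails at once if the screw is punched in, ahead of its thread: sunk 0.45 mm before it has turned 0.15 rad, 0.75 before 0.4, 1.05 before 0.7 or 1.4 before 1.05 rad ((value of joint feed above 0.00045 m and value of joint turn below 0.15 rad) or (value of joint feed above 0.00075 m and value of joint turn below 0.4 rad) or (value of joint feed above 0.00105 m and value of joint turn below 0.7 rad) or (value of joint feed above 0.0014 m and value of joint turn below 1.05 rad)).
It fails at once if the screw spins without biting: turned 0.6 rad and sunk less than 0.2 mm, or turned 1.05 rad and sunk less than 0.55 mm ((value of joint turn above 0.6 rad and value of joint feed below 0.0002 m) or (value of joint turn above 1.05 rad and value of joint feed below 0.00055 m)).
It fails at once if a loose bystander is moved more than 20 mm (distance of any of padlock_brass, cylinder_c, spare_screw, spanner_b from where it was at the start of the episode above 0.02 m).
It also fails if it takes over 72 s, if anything falls off the work surface, if the arm or the gripper's body presses on something with over 40 N, if the wrist force passes 120 N, or if a joint passes its speed limit or range.

## Robot

A 6-joint arm with a two-finger parallel gripper is mounted at the origin on a cart in front of the work surface, level with it; the furniture and walls round the work are solid. World frame = base frame: x ahead of the robot, y to its left, z up, the work surface at z = 0. Lengths are in mm, angles in rad, forces in N, time in s.
With the tool pointing down it reaches from about 375 to 825 mm from the base axis. Payload 5.5 kg.
Tool frame: the origin (TCP) lies midway between the tips of the shut fingers; the grasp point (between the pads) lies 19 mm behind it; z points along the fingers, y is the line along which they close (so a half turn about z gives the same grasp; the last joint's range is limited). The gripper opens to 85 mm and grips with 20 to 120 N. Pads are 22 mm wide; open, the fingers measure 114 mm over their backs; the gripper's body (76 mm by 85 mm) begins 54 mm behind the grasp point. The pads swing forward as they close: fully open they stand 13 mm farther back than shut.
Start: joints at [1.176, 0.314, -0.047, 1.21, 0, 1.571], TCP at [230.77, 553.841, 206.599] pointing down, gripper open.
Joint ranges: [-2.67, 2.67], [-0.69, 1.73], [-1.03, 1.25], [-2.08, 2.16], [-1.42, 1.45], [-3.14, 3.14]. Speed limits (rad/s): [2.39, 2.39, 3.01, 3.14, 3.14, 3.14].

## Interface

Orientations are given as a 3x3 rotation matrix whose columns are the frame's x, y, z axes.
In Python, from cell import env gives the robot as it stands.
- The arm moves only by the tool drive_tool, never from a script. Its argument "increments" is a list of rows, each a list of 4 numbers: the shift along the tool's x, y, z each as a share of 10 cm, from -1 to 1, then the turn about the tool's z as a share of 60 degrees, from -1 to 1. A call has 1 to 10 rows; each row is the pose to reach, as a shift and turn from the pose commanded when the call began, along the tool's axes at that moment; what a row does not reach only later rows make up. A row lasts 1/12 s, in which the tool goes at most 41.7 mm and 7.16 degrees, less where a joint would pass 70% of its speed; a pose out of reach is approached as far as the arm can. A call with a number of a shift or a turn outside -1 to 1 is refused whole. A call with a gripper value outside its range is refused whole. "jaw" is the gripper's target within -1 to 1 (fully open at 1, half-way at 0, shut at -1), set as the call begins (left out, the last holds). The fingers move at their own pace and stop on an object; "squeeze" is the grip in N (left out, the last holds). Time passes only in rows, so rows that repeat a pose let the fingers close. It gives the time, the measured TCP pose, the force, the opening and the grip force at its end, in the units of the state.
- env.sense(): the state, without advancing time (a new reading comes with each control period).
- env.grab_frame(name): name is "scene" or "top" or "wrist"; returns the picture (420x560x3 uint8, red, green, blue); there is no depth.
- env.camera_info(name): a dict with "fx", "fy", "cx", "cy" (pixels), "rvec" (rotation vector, rad) and "tvec" (3), from world to camera coordinates, as OpenCV has them. Camera axes: x right, y down, z forward; pixel columns grow to the right and rows downward; lengths in mm; the calibration is good to about 2 mm. A picture is of the moment at which its call begins: read the wrist's pose just before it. camera_info takes no time and is no camera call; for the wrist camera it gives the pose at the moment of the call.
- env.hand_in(): hands the job in; it is judged then, once.
Trained networks look in the newest picture that a camera, given by its name, has taken for a name from the list of things; names that differ only in an ending like _2 or _b are one class to them, and where a whole thing is asked for, a point or a joint stands for the part that bears it (a point fixed in the world has none). Each returns a list of dicts, best first, with "confidence" (0 to 1); they miss things now and then, are a little off and sometimes report something else, mostly with a low value. They report only what shows in the picture. A call takes as long as a camera call.
- env.spot_in(name, camera): "location" ([column, row] in pixels, amid what is visible of it).
- env.place_of(name, camera): "location" ([column, row] in pixels: a listed point, or the origin of a listed thing).
The state is a dict: "time": time; "joint_pos": joint angles; "dq": joint speeds; "joint_torque": joint torques, N m; "tcp_pos": TCP position; "ee_rot": TCP orientation; "ft_force": force on the tool from outside, world axes, zero at the start; "moment": the same for the moment, N m; "opening": finger opening in mm; "grasp_force": force on a finger pad.
Only numpy, scipy, OpenCV 4.12 (cv2) and the standard library are available. Lean on these libraries where they do the work, as an engineer would, in place of code of your own. Each camera call takes 0.05 s, during which the arm holds its last target. There are 200 camera calls.

## Working session

There is one attempt and no reset: what is moved stays moved. The work goes in short steps, Python scripts to look and compute and a tool call to move; the robot and the scene stay as the last step left them, time stands still between calls to the robot, and variables do not carry over. Pictures are saved under pics/ and viewed, at most 10 in all, crops included, and the job is handed in when it is done.

Besides the shell and the picture viewer there is one more tool, called after "Request:" as name([rows], argument=value, ...), one row to a line, values as JSON. drive_tool: Moves the arm, as the interface text tells. Its arguments: {"type":"object","properties":{"increments":{"type":"array","items":{"type":"array","items":{"type":"number","minimum":-1,"maximum":1}}},"jaw":{"type":"number"},"squeeze":{"type":"number"}},"required":["increments"]}

```bash
ls; mkdir -p pics; cat > h.py <<'E'
import numpy as np,cv2
from cell import env
def ray(cam,px,ci=None):
    c=ci or env.camera_info(cam)
    R=cv2.Rodrigues(np.array(c["rvec"],float))[0];t=np.array(c["tvec"],float).ravel()
    d=R.T@np.array([(px[0]-c["cx"])/c["fx"],(px[1]-c["cy"])/c["fy"],1.]);return -R.T@t,d
def at_z(cam,px,z,ci=None):
    o,d=ray(cam,px,ci);return o+d*(z-o[2])/d[2]
def proj(cam,P):
    c=env.camera_info(cam);K=np.array([[c["fx"],0,c["cx"]],[0,c["fy"],c["cy"]],[0,0,1]])
    return cv2.projectPoints(np.array(P,float).reshape(-1,1,3),np.array(c["rvec"],float),np.array(c["tvec"],float),K,None)[0].reshape(-1,2)
def tri(r):
    A=np.zeros((3,3));b=np.zeros(3)
    for o,d in r:
        d=d/np.linalg.norm(d);M=np.eye(3)-np.outer(d,d);A+=M;b+=M@o
    return np.linalg.solve(A,b)
E
python3 - <<'E'
from h import *
np.set_printoptions(precision=1,suppress=True)
H={"grip":93+12,"screw_head":87,"hole":45,"bore":40,"block":0,"stand":0,"driver":12,"padlock_brass":0,"cylinder_c":0,"spare_screw":0,"spanner_b":0}
for cam in("scene","top"):
    im=env.grab_frame(cam);cv2.imwrite(f"pics/{cam}0.png",im[:,:,::-1])
    for n,z in H.items():
        for r in env.place_of(n,cam)[:2]:print(cam,n,round(r["confidence"],2),np.array(r["location"]),at_z(cam,r["location"],z))
s=env.sense();print(s["time"],s["tcp_pos"],s["ee_rot"],s["ft_force"])
E
```

```text
pics
scene grip 0.83 [215.2 249.1] [422.1 225.6 105. ]
scene grip 0.43 [266.2 302.5] [251.3 274.6 105. ]
scene screw_head 0.6 [262.  231.9] [430.2 102.1  87. ]
scene hole 0.59 [263.1 251.1] [427.6 103.8  45. ]
scene hole 0.45 [303.5 274.8] [312.2 116.8  45. ]
scene bore 0.6 [217.3 279.1] [426.5 224.1  40. ]
scene block 0.79 [249.2 258. ] [485.1  90.5   0. ]
scene stand 0.71 [209.7 294.4] [446.4 230.2  -0. ]
scene driver 0.88 [215.  294.2] [425.8 233.1  12. ]
scene padlock_brass 0.62 [208.2 331.8] [367.5 296.5   0. ]
scene cylinder_c 0.19 [264.2 301.5] [354.  178.3  -0. ]
scene spare_screw 0.58 [210.2 335.2] [358.6 299.4   0. ]
scene spanner_b 0.55 [263.8 301.1] [355.4 177.9   0. ]
scene spanner_b 0.47 [213.7 286. ] [461.9 208.    0. ]
top grip 0.61 [200.8 216.5] [426.5 227.  105. ]
top screw_head 0.4 [256.  212.6] [434.7  98.4  87. ]
top hole 0.57 [251.3 216. ] [433.1 113.5  45. ]
top bore 0.85 [206.  220.9] [424.9 227.8  40. ]
top block 0.7 [259.6 201. ] [478.9  95.2   0. ]
top stand 0.68 [205.9 216.1] [443.1 236.2   0. ]
top driver 0.59 [210.3 224.6] [418.9 222.4  12. ]
top padlock_brass 0.57 [374.5 207.1] [ 453.6 -203.1    0. ]
top cylinder_c 0.8 [277.4 241.3] [372.   51.3   0. ]
top spare_screw 0.71 [198.9 213.8] [449.8 254.6   0. ]
top spare_screw 0.5 [178.9 250.7] [355.  305.8   0. ]
top spanner_b 0.57 [229.6 249.7] [353.9 174.8   0. ]
top spanner_b 0.57 [200.9 216.7] [441.9 249.3   0. ]
1.2 [230.8 553.8 206.6] [[-0.9  0.4 -0. ]
 [ 0.4  0.9  0. ]
 [ 0.   0.  -1. ]] [0.3 0.4 0.5]
```

```bash
python3 - <<'E'
import cv2
a=cv2.imread("pics/scene0.png")[190:350,160:360];b=cv2.imread("pics/top0.png")[150:310,150:350]
cv2.imwrite("pics/c0.png",cv2.hconcat([cv2.resize(a,(400,320),interpolation=3),cv2.resize(b,(400,320),interpolation=3)]))
E
```

```text
(no output)
```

View pics/c0.png

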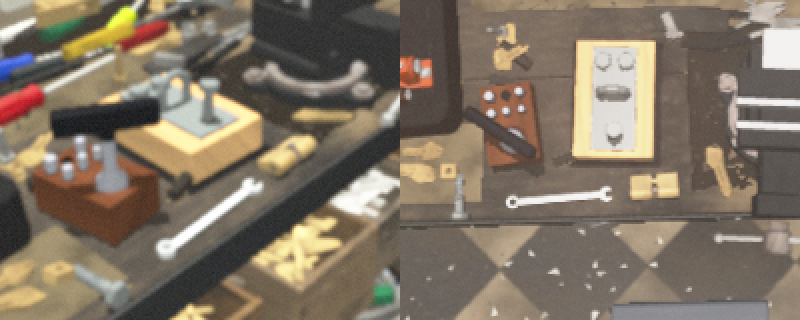

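View pics/scene0.png

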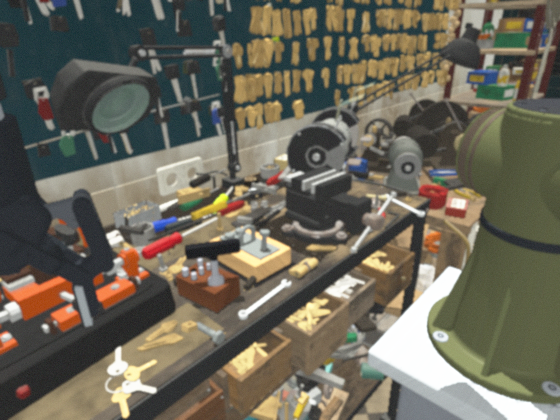

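The driver stands in the front hole of the stand, with its grip running diagonally (top image about (182,206) to (217,228)). The leaning screw is at the robot-side end of the block, top image about (257,215).

```bash
python3 - <<'E'
from h import *
a=at_z("top",(182.5,206),118);b=at_z("top",(216.5,228.5),118);print(a,b,np.linalg.norm(b-a),np.degrees(np.arctan2(*(b-a)[1::-1])))
print(tri([ray("top",(200.8,216.5)),ray("scene",(215.2,249.1))]),tri([ray("top",(256,212.6)),ray("scene",(262,231.9))]))
s=env.sense();print(s["ee_rot"]);c=env.camera_info("wrist");R=cv2.Rodrigues(np.array(c["rvec"]))[0];print(-R.T@np.array(c["tvec"]),R,c["fx"])
E
```

```text
[450.54006411 267.12363699 118.        ] [395.49872021 187.77959939 118.        ] 96.56617338527681 -124.74923289165766
[425.1626745  225.67864998 104.29810436] [434.7874039   98.34130306  84.04991768]
[[-9.23074957e-01  3.84620102e-01 -2.40317650e-05]
 [ 3.84620102e-01  9.23074957e-01  1.56632365e-05]
 [ 2.82075161e-05  5.21524144e-06 -1.00000000e+00]]
[153.11196547 585.31184917 374.1941471 ] [[ 3.86132185e-01  9.22443403e-01 -3.21732081e-04]
 [ 8.71567170e-01 -3.64721263e-01  3.27641678e-01]
 [ 3.02113562e-01 -1.26793408e-01 -9.44802004e-01]] 291.0822905401308
```

Request:
drive_tool([
  [-0.2,-0.17,-0.25,0],
  [-0.5,-0.42,-0.5,0],
  [-0.8,-0.68,-0.9,0],
  [-0.8,-0.68,-0.9,0],
], jaw=1)

```text
time: 1.53
tcp_pos: [279.9, 458.4, 300.1]
ee_rot: [[-0.923, 0.386, 0.002], [0.386, 0.923, 0.002], [-0.002, 0.003, -1.0]]
ft_force: [0.1, -0.0, 0.8]
opening: 85.5
grasp_force: 0.0
```

Request:
drive_tool([
  [-0.3,-0.22,0,-0.1],
  [-0.6,-0.44,0,-0.2],
  [-0.9,-0.66,0,-0.3],
  [-0.9,-0.66,0,-0.3],
])

```text
time: 1.87
tcp_pos: [338.6, 360.1, 297.2]
ee_rot: [[-0.997, 0.08, 0.002], [0.08, 0.997, -0.002], [-0.002, -0.002, -1.0]]
ft_force: [0.3, 0.5, -0.1]
opening: 85.5
grasp_force: 0.0
```

```bash
python3 - <<'E'
from h import *
s=env.sense();R=s["ee_rot"];print(s["joint_pos"],s["tcp_pos"],R);print(np.array(R).T@(np.array([440,185,300])-s["tcp_pos"]))
E
```

```text
[ 0.81812502  0.09103992 -0.11782075  1.36187414 -0.00275265  0.89847639] [338.62890655 360.11989289 297.21288355] [[-0.99677131  0.08026673  0.00205112]
 [ 0.08026301  0.99677203 -0.00183677]
 [-0.00219193 -0.00166622 -0.99999621]]
[-115.10555633 -166.42252843   -2.25752609]
```

Request:
drive_tool([
  [-0.2,-0.25,0,-0.1],
  [-0.4,-0.5,0,-0.2],
  [-0.6,-0.8,0,-0.3],
  [-0.6,-0.85,0,-0.4],
  [-0.6,-0.85,0,-0.5],
])

```text
time: 2.28
tcp_pos: [389.9, 273.3, 296.8]
ee_rot: [[-0.903, -0.43, 0.0], [-0.43, 0.903, -0.0], [-0.0, -0.0, -1.0]]
ft_force: [-0.9, 0.6, 0.1]
opening: 85.4
grasp_force: 0.0
```

Request:
drive_tool([
  [-0.9,-0.35,0,-0.1],
  [-0.9,-0.4,0,-0.2],
  [-0.9,-0.4,0,-0.3],
  [-0.9,-0.4,0,-0.4],
  [-0.9,-0.4,0,-0.5],
  [-0.9,-0.4,0,-0.5],
])

```text
time: 2.78
tcp_pos: [487.9, 277.7, 296.2]
ee_rot: [[-0.567, -0.824, -0.001], [-0.824, 0.567, -0.0], [0.001, 0.0, -1.0]]
ft_force: [0.1, 0.8, -0.2]
opening: 85.5
grasp_force: 0.0
```

```bash
cat > w.py <<'E'
from h import *
import sys
np.set_printoptions(precision=2,suppress=True)
s=env.sense();print(s["time"],s["joint_pos"],s["tcp_pos"],np.array(s["ee_rot"]).round(3).tolist(),s["ft_force"],s["moment"])
ci=env.camera_info("wrist");im=env.grab_frame("wrist");cv2.imwrite(f"pics/{sys.argv[1]}.png",im[:,:,::-1])
for n,z in {"grip":105,"driver":12,"bore":40,"screw_head":87,"hole":45}.items():
    for r in env.place_of(n,"wrist")[:2]:print(n,round(r["confidence"],2),np.array(r["location"]),at_z("wrist",r["location"],z,ci))
E
python3 w.py w1
```

```text
2.7833 [ 0.52  0.22  0.03  1.38  0.   -0.45] [487.86 277.67 296.17] [[-0.567, -0.824, -0.001], [-0.824, 0.567, -0.0], [0.001, 0.0, -1.0]] [ 0.06  0.81 -0.17] [-0.07  0.   -0.03]
driver 0.8 [295.5 117.7] [433.66 226.48  12.  ]
driver 0.56 [299.9 119.4] [429.63 232.18  12.  ]
bore 0.95 [300.7 117.7] [428.14 229.36  40.  ]
screw_head 0.59 [232.5  15.5] [431.99  93.34  87.  ]
hole 0.65 [240.4  29.7] [432.31  98.42  45.  ]
```

View pics/w1.png

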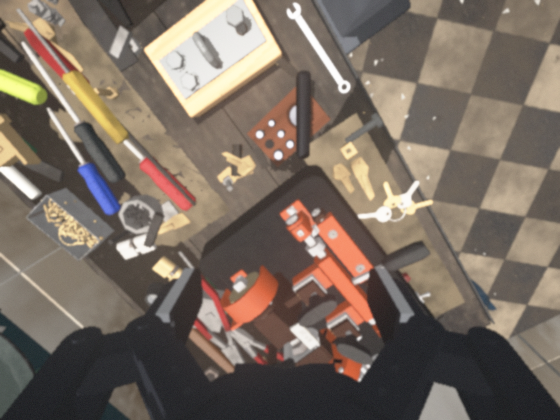

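The wrist picture shows the grip bar at about (304,113), nearly vertical. The screw is at the top edge, about (238,18). I'll move closer to see both.

Request:
drive_tool([
  [0.35,-0.15,0,0],
  [0.7,-0.3,0.2,0],
  [0.9,-0.4,0.35,0],
  [0.9,-0.4,0.35,0],
  [0.9,-0.4,0.35,0],
])

```text
time: 3.5
tcp_pos: [468.6, 179.9, 261.4]
ee_rot: [[-0.57, -0.821, -0.001], [-0.821, 0.57, -0.0], [0.001, 0.001, -1.0]]
ft_force: [0.2, 1.4, 0.1]
opening: 85.4
grasp_force: 0.0
```

```bash
python3 w.py w2
```

```text
3.5 [ 0.37  0.11 -0.18  1.28  0.   -0.6 ] [468.58 179.91 261.36] [[-0.57, -0.821, -0.001], [-0.821, 0.57, -0.0], [0.001, 0.001, -1.0]] [0.17 1.36 0.05] [ 0.03 -0.04 -0.03]
grip 0.66 [335.  200.6] [429.97 226.   105.  ]
grip 0.34 [241.7 125.3] [467.6   96.91 105.  ]
driver 0.64 [324.1 183.8] [432.13 228.28  12.  ]
bore 0.77 [327.7 189.7] [431.78 230.21  40.  ]
screw_head 0.59 [269.9 101.5] [429.31  93.99  87.  ]
hole 0.71 [273.7 104.6] [428.58  97.74  45.  ]
```

View pics/w2.png

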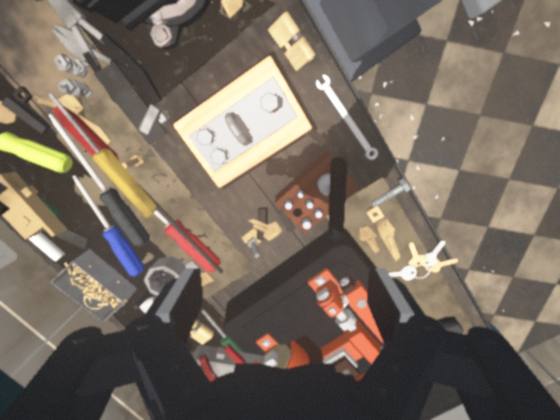

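The grip is at about (337,200), with its ends at rows 160 and 240. The hex head is at (271,102). I need a close-up of the head for its lean and hex angle.

Request:
drive_tool([
  [0.08,-0.17,0.3,0],
  [0.08,-0.17,0.6,0],
  [0.08,-0.17,0.9,0],
  [0.08,-0.17,1.0,0],
])

```text
time: 4.13
tcp_pos: [476.7, 164.3, 157.9]
ee_rot: [[-0.568, -0.823, -0.005], [-0.823, 0.568, -0.002], [0.004, 0.003, -1.0]]
ft_force: [-1.4, -0.3, -1.1]
opening: 85.1
grasp_force: 0.0
```

Request:
drive_tool([
  [0,0,0.2,0],
  [0,0,0.2,0],
  [0,0,0.2,0],
  [0,0,0.2,0],
])

```text
time: 4.47
tcp_pos: [479.7, 165.2, 143.1]
ee_rot: [[-0.568, -0.823, 0.002], [-0.823, 0.568, 0.001], [-0.001, -0.001, -1.0]]
ft_force: [0.7, -0.0, 0.5]
opening: 85.3
grasp_force: 0.0
```

```bash
python3 w.py w3; python3 - <<'E'
from h import *
p=proj("wrist",[430,96,80])[0];print(p)
im=np.mean([env.grab_frame("wrist").astype(float) for _ in range(8)],0)[:,:,::-1]
u,v=int(p[0]),int(p[1]);c=im[max(v-50,0):v+50,u-60:u+60].astype(np.uint8);print(max(v-50,0),u-60)
cv2.imwrite("pics/w3c.png",cv2.resize(c,None,fx=6,fy=6,interpolation=2))
E
```

```text
4.4667 [ 0.33  0.18 -0.37  1.02  0.   -0.64] [479.71 165.23 143.11] [[-0.568, -0.823, 0.002], [-0.823, 0.568, 0.001], [-0.001, -0.001, -1.0]] [ 0.68 -0.03  0.48] [-0.01 -0.    0.08]
grip 0.75 [382.5 250.7] [428.72 225.06 105.  ]
grip 0.32 [437.4 223.6] [383.42 228.49 105.  ]
driver 0.88 [353.2 210.9] [430.44 223.42  12.  ]
driver 0.41 [284.1 106.1] [431.1   92.37  12.  ]
bore 0.74 [362.4 222. ] [428.96 226.73  40.  ]
bore 0.46 [436.3 224.3] [369.33 271.    40.  ]
screw_head 0.92 [285.9 106.8] [430.5   93.98  87.  ]
hole 0.86 [290.  109.1] [428.39  97.47  45.  ]
[287.79404021 109.5942569 ]
59 227
```

View pics/w3c.png

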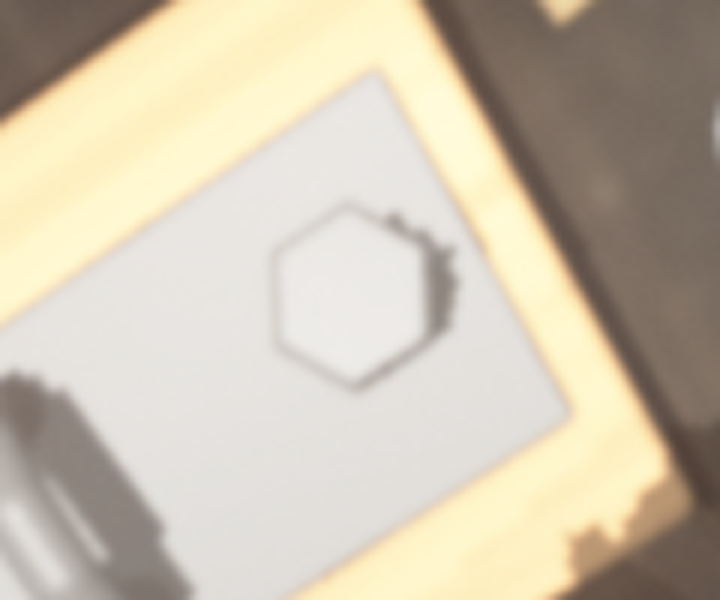

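The close-up shows the hex clearly, with corners at crop px (347,203), (430,245), (430,335), (357,390), (277,347), (273,253). The plate's end corners are at (377,70) and (570,410).

```bash
python3 - <<'E'
from h import *
np.set_printoptions(precision=2,suppress=True)
f=lambda p,z:at_z("wrist",(p[0]/6+227,p[1]/6+59),z)[:2]
V=np.array([f(p,86.8) for p in [(347,203),(430,245),(430,335),(357,390),(277,347),(273,253)]])
c=V.mean(0);d=V-c;print(c,np.linalg.norm(d,axis=1)*.866*2)
a=np.degrees(np.arctan2(d[:,1],d[:,0]));print("flat normals",(a+30)%60)
A,B=f((377,70),45),f((570,410),45);e=(A-B)/np.linalg.norm(A-B);n=np.array([e[1],-e[0]])
if n[0]<0:n=-n
print(A,B,np.linalg.norm(A-B),"edge",e,n,np.degrees(np.arctan2(n[1],n[0])))
for q in(c,(428.39,97.47)):q=np.array(q)-(A+B)/2;print(q@e,q@n)
E
python3 - <<'E'
from h import *
H=[];S=[];G=[]
for _ in range(6):
    ci=env.camera_info("wrist");env.grab_frame("wrist")
    for n,z,L in(("hole",45,H),("screw_head",87,S),("grip",105,G)):
        r=env.place_of(n,"wrist")
        if r:L.append(at_z("wrist",r[0]["location"],z,ci)[:2])
for L in(H,S,G):print(np.mean(L,0),np.std(L,0))
im=env.grab_frame("wrist");
m=(im.max(2)<75).astype(np.uint8);p=proj("wrist",[428,226,118])[0].astype(int);print(p)
c=im[p[1]-75:p[1]+75,p[0]-75:p[0]+75,::-1];cv2.imwrite("pics/g.png",cv2.resize(c,None,fx=4,fy=4,interpolation=2))
E
```

```text
[430.16  94.14] [18.08 18.88 18.02 18.77 18.75 18.45]
flat normals [28.83 27.24 30.08 28.39 27.77 28.05]
[410.5   71.99] [412.78 125.17] 53.227608236535474 edge [-0.04 -1.  ] [ 1.   -0.04] -2.45154851573866
3.6501305474533234 18.6931821199775
0.3953954931105119 16.78368967761191
[430.81536064  99.04926766] [1.27190656 1.37973156]
[429.75153588  93.80996084] [1.08285633 0.81517289]
[427.91785735 226.2923778 ] [0.67165963 1.16015848]
[389 261]
```

View pics/g.png

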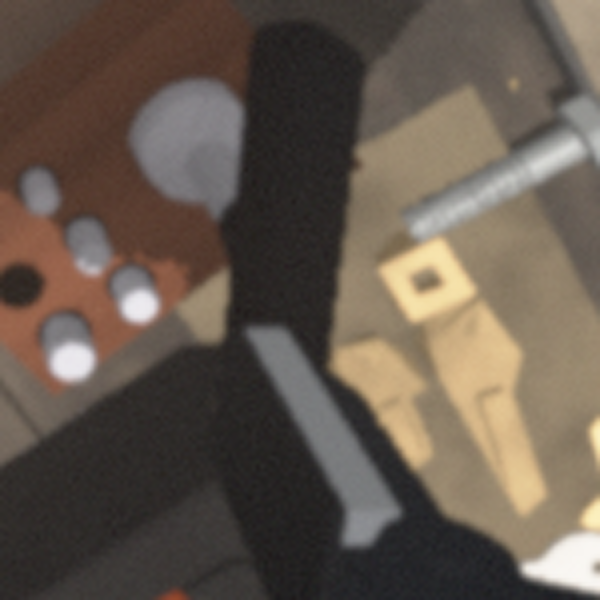

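The crop confirms the grip bar is parallel to the tool's x. I'll move above it, descend and close gently.

Request:
drive_tool([
  [-0.1,0.3,0,0],
  [-0.2,0.6,0,0],
  [-0.205,0.777,0,0],
  [-0.205,0.777,0,0],
  [-0.205,0.777,0.2,0],
  [-0.205,0.777,0.4,0],
  [-0.205,0.777,0.55,0],
  [-0.205,0.777,0.55,0],
  [-0.205,0.777,0.55,0],
])

```text
time: 7.17
tcp_pos: [426.1, 225.0, 86.2]
ee_rot: [[-0.568, -0.823, -0.001], [-0.823, 0.568, -0.001], [0.002, 0.001, -1.0]]
ft_force: [0.4, -0.5, -0.7]
opening: 85.8
grasp_force: 0.0
```

```bash
python3 - <<'E'
from h import *
s=env.sense();print(s["joint_pos"],s["ft_force"])
im=np.hstack([env.grab_frame("top")[180:260,170:270],env.grab_frame("scene")[210:290,180:280]])
cv2.imwrite("pics/t4.png",cv2.resize(im[:,:,::-1],None,fx=4,fy=4,interpolation=2))
for c in("top","scene"):
  for r in env.place_of("grip",c)[:1]:print(r,at_z(c,r["location"],105))
E
```

```text
[ 4.85900843e-01  1.81805114e-01 -5.07397136e-01  8.83362830e-01
 -2.31198584e-04 -4.80268222e-01] [ 0.42418087 -0.52202481 -0.69338478]
{'location': [199.3, 216.1], 'confidence': 0.73} [427.56820555 230.55619906 105.        ]
{'location': [212.9, 246.4], 'confidence': 0.84} [432.61075168 222.12629832 105.        ]
```

Request:
drive_tool([
  [0,0,0,0],
  [0,0,0,0],
  [0,0,0,0],
  [0,0,0,0],
  [0,0,0,0],
  [0,0,0,0],
  [0,0,0,0],
  [0,0,0,0],
  [0,0,0,0],
  [0,0,0,0],
], jaw=-1, squeeze=25)

```text
time: 8.2
tcp_pos: [426.6, 225.7, 86.8]
ee_rot: [[-0.568, -0.823, 0.0], [-0.823, 0.568, 0.0], [-0.0, -0.0, -1.0]]
ft_force: [-1.2, -1.2, 3.1]
opening: 14.6
grasp_force: 27.1
```

Request:
drive_tool([
  [0,0,0,0],
  [0,0,0,0],
  [0,0,-0.05,0],
  [0,0,-0.15,0],
  [0,0,-0.3,0],
  [0,0,-0.5,0],
  [0,0,-0.7,0],
  [0,0,-0.9,0],
  [0,0,-0.95,0],
  [0,0,-0.95,0],
], squeeze=90)

```text
time: 9.03
tcp_pos: [427.7, 226.2, 183.3]
ee_rot: [[-0.568, -0.823, 0.003], [-0.823, 0.568, 0.001], [-0.003, -0.002, -1.0]]
ft_force: [0.4, -0.7, -2.6]
opening: 12.8
grasp_force: 88.4
```

```bash
python3 - <<'E'
from h import *
np.set_printoptions(precision=2,suppress=True)
s=env.sense();R=np.array(s["ee_rot"]);T=np.array(s["tcp_pos"]);print(T,s["ft_force"],s["moment"])
for _ in range(3):
    ci=env.camera_info("wrist");im=env.grab_frame("wrist")
    for n in("grip","socket_seat","driver"):
        for r in env.place_of(n,"wrist")[:1]:
            P=at_z("wrist",r["location"],T[2]+{"grip":19,"socket_seat":-62,"driver":-74}[n],ci);print(n,r,R.T@(P-T))
cv2.imwrite("pics/w5.png",im[:,:,::-1])
P=[T+R@np.array([x,y,-32.]) for x,y in((48,8),(48,-8),(0,0))];print(proj("wrist",P))
E
```

```text
[427.66 226.21 183.34] [ 0.38 -0.71 -2.59] [-0.05 -0.02  0.01]
grip {'location': [285.4, 266.8], 'confidence': 0.56} [ -1.25  -0.59 -19.  ]
driver {'location': [283.1, 213.1], 'confidence': 0.73} [-1.64 -2.27 74.01]
grip {'location': [282.0, 261.6], 'confidence': 0.74} [  5.86  -1.47 -19.01]
socket_seat {'location': [282.4, 264.3], 'confidence': 0.72} [-41.7   -1.7   62.12]
driver {'location': [283.3, 213.2], 'confidence': 0.89} [ 1.82 -0.79 74.  ]
grip {'location': [283.9, 266.2], 'confidence': 0.62} [  2.24  -0.6  -19.01]
[[302.16 193.96]
 [268.66 194.03]
 [285.46 281.06]]
```

View pics/w5.png

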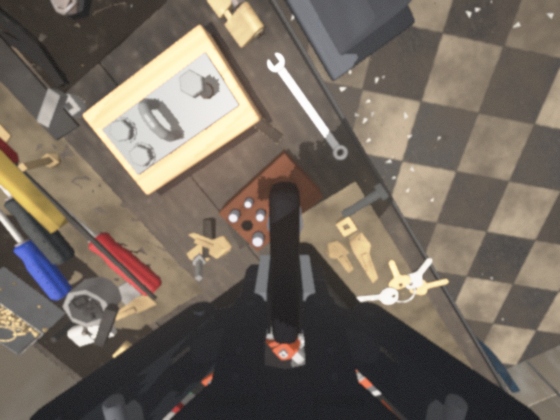

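The driver is lifted and centred in the fingers: the bar's end is at about (285,183), where it should be for a centred grip. I'll move it over the screw head and turn it to match the hex.

Request:
drive_tool([
  [0.2,-0.15,0,0.1],
  [0.4,-0.3,0,0.2],
  [0.65,-0.5,0,0.3],
  [0.9,-0.7,0,0.4],
  [1.0,-0.776,0,0.45],
  [1.0,-0.776,0,0.45],
  [1.0,-0.776,0,0.45],
  [1.0,-0.776,0,0.45],
  [1.0,-0.776,0,0.45],
])

```text
time: 10.38
tcp_pos: [433.6, 100.1, 181.6]
ee_rot: [[-0.879, -0.477, 0.0], [-0.477, 0.879, 0.0], [-0.0, 0.0, -1.0]]
ft_force: [0.5, 0.5, -2.9]
opening: 12.5
grasp_force: 88.4
```

```bash
python3 - <<'E'
from h import *
np.set_printoptions(precision=2,suppress=True)
s=env.sense();R=np.array(s["ee_rot"]);T=np.array(s["tcp_pos"]);print(T,s["joint_pos"],s["ft_force"],s["moment"],np.degrees(np.arctan2(R[1,0],R[0,0]))%360)
print(R.T@(np.array([430.1,94.1,T[2]])-T))
for c in("scene","top"):
    im=env.grab_frame(c)
    for n in("screw_head","grip","driver"):
        for r in env.place_of(n,c)[:1]:print(c,n,r)
    if c=="scene":cv2.imwrite("pics/s6.png",cv2.resize(im[180:270,210:330,::-1],None,fx=6,fy=6,interpolation=2))
    print(proj(c,[[430.1,94.1,87],T-[0,0,74],T+[0,0,19]]))
E
```

```text
[433.63 100.11 181.63] [ 0.23  0.04 -0.44  1.09  0.   -0.27] [ 0.47  0.5  -2.87] [-0.02 -0.02 -0.01] 208.4928486789367
[ 5.97 -3.6  -0.  ]
scene screw_head {'location': [262.0, 232.8], 'confidence': 0.64}
scene grip {'location': [258.7, 176.6], 'confidence': 0.68}
scene driver {'location': [261.6, 220.2], 'confidence': 0.6}
[[264.88 230.5 ]
 [261.12 221.7 ]
 [259.3  176.95]]
[[257.84 214.45]
 [254.59 211.72]
 [250.94 204.88]]
```

View pics/s6.png

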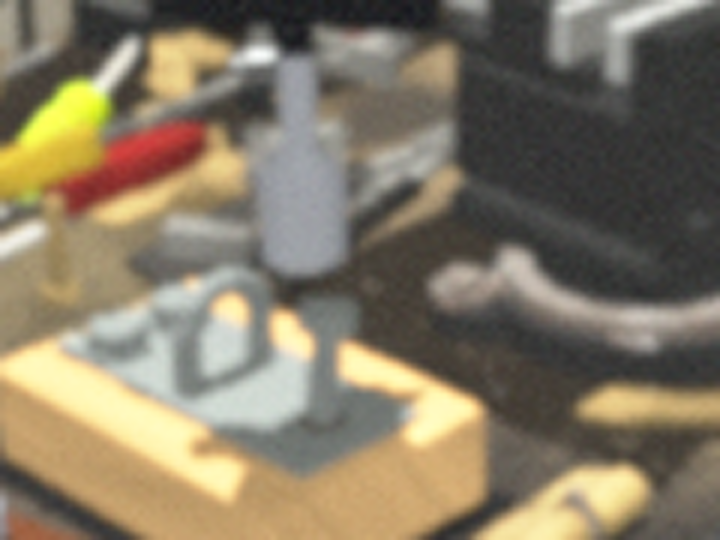

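In the scene view the socket mouth is at about (261,224) and the head at (265,231). Both match the predictions to about 2 px. I'll centre over the head and go down to just above it.

Request:
drive_tool([
  [0.03,-0.02,0,0],
  [0.06,-0.036,0,0],
  [0.06,-0.036,0.06,0],
  [0.06,-0.036,0.12,0],
  [0.06,-0.036,0.17,0],
  [0.06,-0.036,0.17,0],
  [0.06,-0.036,0.17,0],
  [0.06,-0.036,0.17,0],
])

```text
time: 11.45
tcp_pos: [429.9, 93.2, 164.5]
ee_rot: [[-0.88, -0.475, -0.0], [-0.475, 0.88, -0.0], [0.0, 0.0, -1.0]]
ft_force: [0.7, 0.2, -1.7]
opening: 12.7
grasp_force: 88.4
```

Request:
drive_tool([
  [0,0,0.01,0],
  [0,0,0.02,0],
  [0,0,0.03,0],
  [0,0,0.04,0],
  [0,0,0.04,0],
  [0,0,0.04,0],
])

```text
time: 11.95
tcp_pos: [429.9, 93.2, 160.5]
ee_rot: [[-0.88, -0.475, -0.0], [-0.475, 0.88, -0.0], [0.0, 0.0, -1.0]]
ft_force: [0.2, 0.8, -1.4]
opening: 12.3
grasp_force: 88.4
```

Request:
drive_tool([
  [0,0,0.01,0],
  [0,0,0.02,0],
  [0,0,0.03,0],
  [0,0,0.03,0],
  [0,0,0.03,0],
  [0,0,0.03,0],
])

```text
time: 12.45
tcp_pos: [430.0, 93.2, 157.6]
ee_rot: [[-0.88, -0.475, -0.0], [-0.475, 0.88, 0.0], [0.0, 0.0, -1.0]]
ft_force: [-0.1, 0.3, -1.8]
opening: 12.2
grasp_force: 88.4
```

Request:
drive_tool([
  [0,0,0.01,0],
  [0,0,0.02,0],
  [0,0,0.02,0],
  [0,0,0.02,0],
])

```text
time: 12.78
tcp_pos: [429.9, 93.3, 155.5]
ee_rot: [[-0.88, -0.475, -0.0], [-0.475, 0.88, 0.0], [0.0, 0.0, -1.0]]
ft_force: [-0.4, 0.6, -1.0]
opening: 12.6
grasp_force: 88.4
```

Request:
drive_tool([
  [0,0,0.01,0],
  [0,0,0.02,0],
  [0,0,0.03,0],
  [0,0,0.04,0],
  [0,0,0.04,0],
  [0,0,0.04,0],
])

```text
time: 13.28
tcp_pos: [429.9, 93.3, 151.5]
ee_rot: [[-0.88, -0.475, -0.0], [-0.475, 0.88, 0.0], [0.0, 0.0, -1.0]]
ft_force: [-0.5, 1.1, -0.9]
opening: 12.8
grasp_force: 88.4
```

Request:
drive_tool([
  [0,0,0.005,0],
  [0,0,0.01,0],
  [0,0,0.01,0],
  [0,0,0.01,0],
])

```text
time: 13.62
tcp_pos: [429.9, 93.3, 150.6]
ee_rot: [[-0.88, -0.475, -0.0], [-0.475, 0.88, 0.0], [0.0, 0.0, -1.0]]
ft_force: [0.1, 0.7, -2.2]
opening: 12.8
grasp_force: 88.4
```

Reaching z 150.6 with almost no force means the socket is over the head. I'll bring the screw upright over the hole, then feel for the seat.

Request:
drive_tool([
  [-0.006,0.014,0,0],
  [-0.012,0.028,0,0],
  [-0.018,0.041,0,0],
  [-0.018,0.041,0,0],
  [-0.018,0.041,0,0],
  [-0.018,0.041,0,0],
])

```text
time: 14.12
tcp_pos: [429.6, 97.5, 150.6]
ee_rot: [[-0.88, -0.475, 0.0], [-0.475, 0.88, -0.0], [0.0, -0.0, -1.0]]
ft_force: [-0.5, -1.0, -0.8]
opening: 12.4
grasp_force: 88.5
```

Request:
drive_tool([
  [0,0,0.003,0],
  [0,0,0.006,0],
  [0,0,0.006,0],
  [0,0,0.006,0],
])

```text
time: 14.45
tcp_pos: [429.8, 97.7, 150.1]
ee_rot: [[-0.88, -0.475, 0.0], [-0.475, 0.88, 0.0], [-0.0, 0.0, -1.0]]
ft_force: [0.2, 0.0, 0.2]
opening: 12.7
grasp_force: 88.6
```

```bash
python3 - <<'E'
from h import *
np.set_printoptions(precision=2,suppress=True)
s=env.sense();print(s["tcp_pos"],s["joint_pos"],s["ft_force"],s["moment"],s["joint_torque"])
for c in("wrist","scene"):
    im=env.grab_frame(c);print(proj(c,[s["tcp_pos"]-np.array([0,0,74])])[0])
    if c=="scene":cv2.imwrite("pics/s7.png",cv2.resize(im[180:270,210:330,::-1],None,fx=6,fy=6,interpolation=2))
E
```

```text
[429.8   97.73 150.14] [ 0.22  0.05 -0.5   1.02  0.   -0.27] [0.17 0.05 0.22] [-0.23  0.05 -0.01] [  0.36 -35.38  32.48  -0.24   0.33  -0.  ]
[285.9  210.77]
[263.89 236.02]
```

View pics/s7.png

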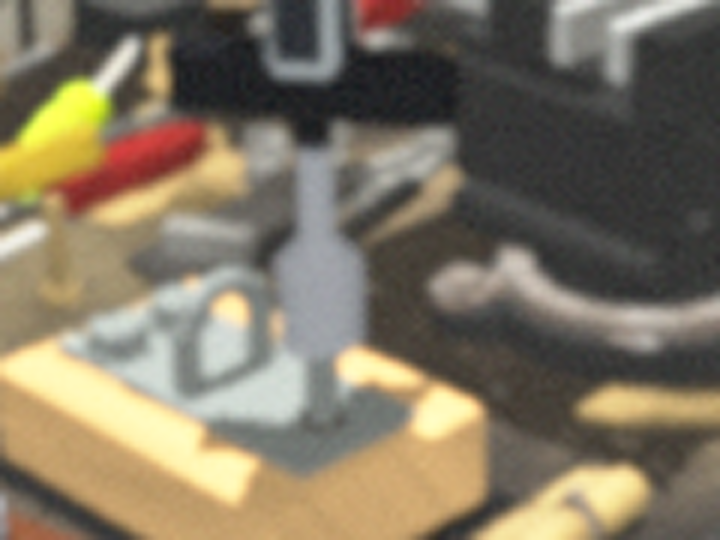

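The socket is on the head, with the shank showing below it at about crop (322,385). I'll check the shank against a projected vertical.

```bash
python3 - <<'E'
from h import *
np.set_printoptions(precision=1,suppress=True)
s=env.sense();T=s["tcp_pos"]
P=(proj("scene",[[T[0],T[1],z] for z in(160,140,120,100,80,70,60,50,45)])-[210,180])*6+3;print(P)
im=np.mean([cv2.cvtColor(env.grab_frame("scene"),cv2.COLOR_RGB2GRAY).astype(float) for _ in range(6)],0)
for r in(206,208,210,226,230,234,240,242,244,246,248,250):print(r,(r-180)*6,im[r,254:276].astype(int))
E
```

```text
[[317.6 106.2]
 [319.7 163.7]
 [321.9 219.9]
 [324.  275. ]
 [326.  328.9]
 [327.  355.5]
 [328.  381.7]
 [329.  407.7]
 [329.5 420.6]]
206 156 [167 164 157 149 141 144 148 153 153 154 152 151 152 144 130 123 130 150
 168 178 180 175]
208 168 [146 137 125 114 111 128 149 159 160 159 151 135 112  97  95 102 109 126
 144 156 161 163]
210 180 [104  96  93  91  99 124 148 160 162 158 151 133 104  87  86  97 114 130
 150 165 166 150]
226 276 [116 116 135 149 156 159 161 162 161 162 162 161 162 159 152 143 122  94
  76  68  66  67]
230 300 [119 117 127 142 153 156 159 160 162 161 162 163 160 157 153 140 120  86
  67  66  63  64]
234 324 [142 175 192 171 155 157 161 160 161 162 161 161 160 157 151 139 119  86
  68  65  66  65]
240 360 [155 182 204 212 209 203 183 154 136 134 135 156 206 237 243 243 243 242
 238 231 216 195]
242 372 [207 213 216 215 215 210 187 151 130 126 126 143 194 234 243 242 239 234
 233 237 241 242]
244 384 [214 215 215 214 215 211 189 151 128 126 126 137 165 188 184 171 159 146
 147 165 184 190]
246 396 [215 215 215 215 216 207 185 150 131 127 126 130 145 149 131 116 114 115
 117 120 125 132]
248 408 [210 213 215 213 205 183 147 123 122 126 125 119 111 109 115 115 116 116
 117 117 116 115]
250 420 [164 169 175 169 148 126 103  96 106 112 109 102  95 100 112 117 117 116
 116 117 118 121]
```

The screw is upright to within about 2° in that view. Next I press down in small steps and watch the force. I want an ft z of about +17 N, because the reading already includes the driver's weight of about −2.5 N.

Request:
drive_tool([
  [0,0,0.002,0],
  [0,0,0.004,0],
  [0,0,0.004,0],
  [0,0,0.004,0],
])

```text
time: 15.18
tcp_pos: [429.9, 97.8, 149.9]
ee_rot: [[-0.88, -0.475, 0.001], [-0.475, 0.88, 0.0], [-0.001, 0.0, -1.0]]
ft_force: [-0.1, 0.1, 4.0]
opening: 12.6
grasp_force: 89.2
```

Request:
drive_tool([
  [0,0,0.002,0],
  [0,0,0.004,0],
  [0,0,0.004,0],
  [0,0,0.004,0],
])

```text
time: 15.52
tcp_pos: [430.2, 97.9, 149.8]
ee_rot: [[-0.88, -0.475, 0.001], [-0.475, 0.88, 0.001], [-0.001, -0.0, -1.0]]
ft_force: [-1.0, -0.0, 6.6]
opening: 12.7
grasp_force: 89.5
```

Request:
drive_tool([
  [0,0,0.003,0],
  [0,0,0.006,0],
  [0,0,0.008,0],
  [0,0,0.008,0],
  [0,0,0.008,0],
])

```text
time: 15.93
tcp_pos: [430.8, 98.1, 149.7]
ee_rot: [[-0.88, -0.475, 0.003], [-0.475, 0.88, 0.001], [-0.003, -0.0, -1.0]]
ft_force: [-0.5, -0.1, 9.6]
opening: 12.7
grasp_force: 90.0
```

Request:
drive_tool([
  [0,0,0.002,0],
  [0,0,0.004,0],
  [0,0,0.004,0],
  [0,0,0.004,0],
])

```text
time: 16.27
tcp_pos: [431.1, 98.2, 149.6]
ee_rot: [[-0.88, -0.475, 0.003], [-0.475, 0.88, 0.001], [-0.003, -0.001, -1.0]]
ft_force: [-1.8, -0.8, 12.7]
opening: 12.7
grasp_force: 90.3
```

Pressing pushes the arm about 1.4 mm in +x. I'll compensate for that while adding the last bit of push.

Request:
drive_tool([
  [0.006,0.001,0.001,0],
  [0.012,0.003,0.003,0],
  [0.017,0.003,0.004,0],
  [0.017,0.003,0.004,0],
  [0.017,0.003,0.004,0],
])

```text
time: 16.68
tcp_pos: [430.2, 97.8, 149.6]
ee_rot: [[-0.88, -0.475, 0.005], [-0.475, 0.88, 0.001], [-0.005, -0.001, -1.0]]
ft_force: [-0.9, 0.2, 13.5]
opening: 12.6
grasp_force: 90.4
```

Request:
drive_tool([
  [0,0,0.001,0],
  [0,0,0.002,0],
  [0,0,0.002,0],
  [0,0,0.002,0],
])

```text
time: 17.02
tcp_pos: [430.4, 97.9, 149.6]
ee_rot: [[-0.88, -0.475, 0.005], [-0.475, 0.88, 0.002], [-0.005, -0.001, -1.0]]
ft_force: [-0.6, -0.4, 15.5]
opening: 12.6
grasp_force: 90.6
```

Request:
drive_tool([
  [0.002,0,0.001,0.05],
  [0.003,0,0.001,0.1],
  [0.003,0,0.002,0.15],
  [0.003,0,0.002,0.15],
])

```text
time: 17.35
tcp_pos: [430.2, 97.7, 149.6]
ee_rot: [[-0.944, -0.33, 0.005], [-0.33, 0.944, 0.002], [-0.005, -0.0, -1.0]]
ft_force: [-1.1, -1.1, 16.4]
opening: 12.4
grasp_force: 90.7
```

Request:
drive_tool([
  [0,0,0.001,0.05],
  [0,0,0.001,0.1],
  [0,0,0.001,0.1],
  [0,0,0.001,0.1],
])

```text
time: 17.68
tcp_pos: [430.2, 97.8, 149.5]
ee_rot: [[-0.973, -0.231, 0.005], [-0.231, 0.973, 0.002], [-0.006, 0.0, -1.0]]
ft_force: [-0.9, -0.3, 16.4]
opening: 12.9
grasp_force: 90.8
```

```bash
python3 -c "
from h import *
s=env.sense();print(s['ft_force'],s['moment'],s['tcp_pos'])"
```

```text
[-0.91336212 -0.26009409 16.42621145] [0.04144252 0.28169491 0.15608331] [430.19778299  97.7930977  149.49286189]
```

The moment about z shows the thread is engaged, and the push is steady at about 19 N. I'll keep turning and feed along with the thread.

Request:
drive_tool([
  [0,0,0.001,0.06],
  [0,0,0.001,0.12],
  [0,0,0.002,0.18],
  [0,0,0.002,0.2],
  [0,0,0.002,0.2],
])

```text
time: 18.1
tcp_pos: [430.2, 97.9, 149.3]
ee_rot: [[-1.0, -0.023, 0.005], [-0.023, 1.0, 0.002], [-0.005, 0.002, -1.0]]
ft_force: [-0.4, -0.8, 16.9]
opening: 12.7
grasp_force: 90.8
```

Request:
drive_tool([
  [0,0,0.001,0.06],
  [0,0,0.001,0.12],
  [0,0,0.002,0.18],
  [0,0,0.002,0.2],
  [0,0,0.002,0.2],
])

```text
time: 18.52
tcp_pos: [430.3, 98.0, 149.1]
ee_rot: [[-0.983, 0.185, 0.005], [0.185, 0.983, 0.002], [-0.005, 0.003, -1.0]]
ft_force: [0.0, 0.8, 15.6]
opening: 12.5
grasp_force: 90.8
```

Request:
drive_tool([
  [0,0,0.001,0.06],
  [0,0,0.002,0.12],
  [0,0,0.003,0.18],
  [0,0,0.003,0.2],
  [0,0,0.003,0.2],
])

```text
time: 18.93
tcp_pos: [430.3, 98.1, 148.9]
ee_rot: [[-0.923, 0.385, 0.005], [0.385, 0.923, 0.002], [-0.004, 0.004, -1.0]]
ft_force: [-1.0, 1.0, 18.1]
opening: 12.6
grasp_force: 90.8
```

Request:
drive_tool([
  [0,0,0.001,0.06],
  [0,0,0.001,0.12],
  [0,0,0.002,0.18],
  [0,0,0.002,0.2],
  [0,0,0.002,0.2],
])

```text
time: 19.35
tcp_pos: [430.3, 98.1, 148.7]
ee_rot: [[-0.823, 0.569, 0.005], [0.569, 0.823, 0.002], [-0.003, 0.005, -1.0]]
ft_force: [-0.9, 0.7, 15.7]
opening: 12.5
grasp_force: 90.8
```

Request:
drive_tool([
  [0,0,0.001,0.06],
  [0,0,0.002,0.12],
  [0,0,0.002,0.18],
  [0,0,0.002,0.2],
  [0,0,0.002,0.2],
])

```text
time: 19.77
tcp_pos: [430.3, 98.2, 148.5]
ee_rot: [[-0.686, 0.727, 0.005], [0.727, 0.686, 0.003], [-0.002, 0.006, -1.0]]
ft_force: [-0.1, 1.2, 17.7]
opening: 12.5
grasp_force: 90.8
```

```bash
python3 -c "
from h import *
s=env.sense();R=s['ee_rot'];print(s['ft_force'],s['moment'],s['tcp_pos'],s['joint_pos'],np.degrees(np.arctan2(R[1][0],R[0][0])))"
```

```text
[-0.11076486  1.18645096 17.70686355] [0.25592431 0.21138017 0.03126925] [430.33595061  98.15431362 148.48952741] [ 0.22325595  0.04566162 -0.50872147  1.01051495  0.00123555  1.03756457] 133.34344494556774
```

Request:
drive_tool([
  [0,0,0.001,0.06],
  [0,0,0.002,0.12],
  [0,0,0.002,0.18],
  [0,0,0.002,0.22],
  [0,0,0.002,0.22],
  [0,0,0.002,0.22],
])

```text
time: 20.27
tcp_pos: [430.4, 98.2, 148.3]
ee_rot: [[-0.503, 0.864, 0.006], [0.864, 0.503, 0.003], [-0.001, 0.006, -1.0]]
ft_force: [0.8, 1.7, 16.6]
opening: 12.7
grasp_force: 90.8
```

Turned to about 1.4 rad and sunk about 1.3 mm. I'll ease the push off, undoing the x compensation, and then lift straight up.

Request:
drive_tool([
  [-0.001,0.005,-0.007,0],
  [-0.003,0.01,-0.014,0],
  [-0.005,0.015,-0.02,0],
  [-0.005,0.015,-0.02,0],
  [-0.005,0.015,-0.02,0],
])

```text
time: 20.68
tcp_pos: [430.1, 98.0, 148.5]
ee_rot: [[-0.503, 0.864, 0.002], [0.864, 0.503, 0.001], [0.0, 0.002, -1.0]]
ft_force: [0.2, 0.7, 7.4]
opening: 12.5
grasp_force: 89.6
```

Request:
drive_tool([
  [0,0,-0.005,0],
  [0,0,-0.005,0],
  [0,0,-0.005,0],
  [0,0,-0.005,0],
])

```text
time: 21.02
tcp_pos: [429.7, 97.6, 148.5]
ee_rot: [[-0.503, 0.864, 0.001], [0.864, 0.503, 0.001], [0.0, 0.001, -1.0]]
ft_force: [1.2, 1.9, 5.0]
opening: 12.8
grasp_force: 89.3
```

Request:
drive_tool([
  [0,0,-0.02,0],
  [0,0,-0.05,0],
  [0,0,-0.09,0],
  [0,0,-0.14,0],
  [0,0,-0.2,0],
  [0,0,-0.3,0],
  [0,0,-0.4,0],
  [0,0,-0.4,0],
  [0,0,-0.4,0],
])

```text
time: 21.77
tcp_pos: [430.1, 97.4, 189.3]
ee_rot: [[-0.503, 0.864, 0.002], [0.864, 0.503, 0.0], [-0.001, 0.002, -1.0]]
ft_force: [1.2, 0.6, -2.7]
opening: 12.6
grasp_force: 88.9
```

```bash
python3 - <<'E'
from h import *
np.set_printoptions(precision=2,suppress=True)
s=env.sense();R=np.array(s["ee_rot"]);T=np.array(s["tcp_pos"]);print(T,s["joint_pos"],s["ft_force"],s["moment"],np.degrees(np.arctan2(R[1,0],R[0,0])))
print(R.T@(np.array([426.6,225.7,T[2]])-T))
im=env.grab_frame("scene");cv2.imwrite("pics/s8.png",cv2.resize(im[180:270,210:330,::-1],None,fx=6,fy=6,interpolation=2))
P=(proj("scene",[[429.7,97.7,z] for z in(85.6,65,45)])-[210,180])*6+3;print(P)
E
```

```text
[430.08  97.43 189.34] [ 0.22  0.02 -0.44  1.11 -0.    1.27] [ 1.24  0.61 -2.69] [-0.    0.01 -0.03] 120.17859754720114
[112.63  61.47   0.03]
[[325.7  313.95]
 [327.77 368.62]
 [329.74 420.59]]
```

View pics/s8.png

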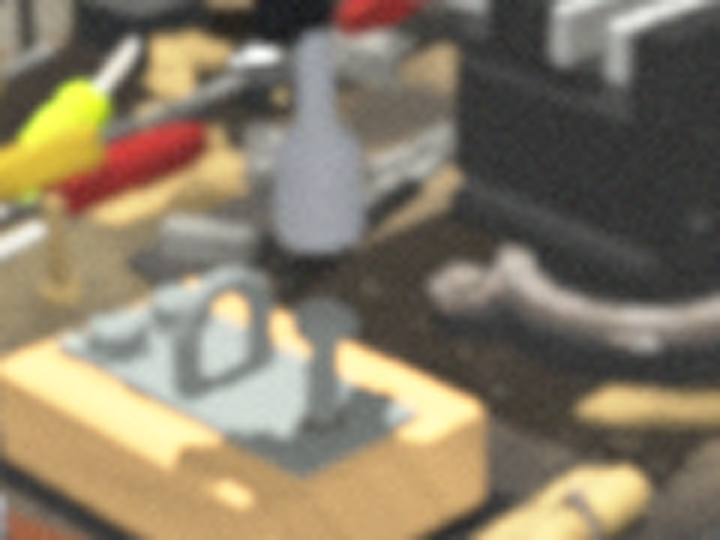

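The driver is off and the screw still stands. The scene view isn't sensitive enough to judge its lean, so on the way back I'll look straight down with the wrist camera at the earlier yaw.

Request:
drive_tool([
  [0.1,0.2,0,-0.1],
  [0.2,0.4,0,-0.2],
  [0.33,0.6,0,-0.3],
  [0.33,0.75,0,-0.4],
  [0.33,0.75,0,-0.5],
  [0.33,0.75,0,-0.6],
  [0.33,0.75,0,-0.7],
  [0.33,0.75,0,-0.8],
  [0.33,0.75,0,-0.9],
  [0.33,0.75,0,-0.96],
])

```text
time: 22.65
tcp_pos: [477.0, 163.4, 187.6]
ee_rot: [[-0.999, 0.034, -0.001], [0.034, 0.999, -0.0], [0.001, -0.001, -1.0]]
ft_force: [0.1, -0.3, -1.4]
opening: 12.5
grasp_force: 88.9
```

Request:
drive_tool([
  [0,0,0,-0.1],
  [0,0,0,-0.2],
  [0,0,0,-0.3],
  [0,0,0,-0.4],
  [0,0,0,-0.5],
  [0,0,0,-0.6],
  [0,0,0,-0.7],
  [0,0,0,-0.8],
  [0,0,0,-0.9],
  [0,0,0,-0.96],
])

```text
time: 23.48
tcp_pos: [477.1, 163.4, 187.7]
ee_rot: [[-0.564, -0.826, -0.001], [-0.826, 0.564, -0.0], [0.001, 0.001, -1.0]]
ft_force: [0.6, -0.5, -1.7]
opening: 12.4
grasp_force: 88.9
```

Request:
drive_tool([
  [0,0,0,0],
  [0,0,0,0],
  [0,0,0,0],
  [0,0,0,0],
])

```text
time: 23.82
tcp_pos: [477.3, 163.5, 188.1]
ee_rot: [[-0.569, -0.822, -0.0], [-0.822, 0.569, -0.0], [0.0, 0.0, -1.0]]
ft_force: [-0.0, -0.3, -1.2]
opening: 12.5
grasp_force: 88.9
```

```bash
python3 w.py w9; python3 - <<'E'
from h import *
np.set_printoptions(precision=2,suppress=True)
p=proj("wrist",[430,97,85.6])[0];print(p)
im=np.mean([env.grab_frame("wrist").astype(float) for _ in range(8)],0)[:,:,::-1]
u,v=int(p[0]),int(p[1]);print(u-60,max(v-50,0))
cv2.imwrite("pics/w9c.png",cv2.resize(im[max(v-50,0):v+50,u-60:u+60].astype(np.uint8),None,fx=6,fy=6,interpolation=2))
E
```

```text
23.8167 [ 0.33  0.14 -0.31  1.12 -0.   -0.64] [477.34 163.5  188.09] [[-0.569, -0.822, -0.0], [-0.822, 0.569, -0.0], [0.0, 0.0, -1.0]] [-0.   -0.33 -1.2 ] [-0.06 -0.02  0.04]
grip 0.68 [285.5 263.6] [510.03 210.46 105.  ]
driver 0.89 [283.4 212.6] [500.77 193.16  12.  ]
bore 0.56 [351.2 210.1] [429.28 226.92  40.  ]
screw_head 0.58 [286.3 112.3] [429.91  96.15  87.  ]
hole 0.87 [289.2 114.5] [428.71 100.1   45.  ]
[286.95 113.01]
226 63
```

View pics/w9c.png

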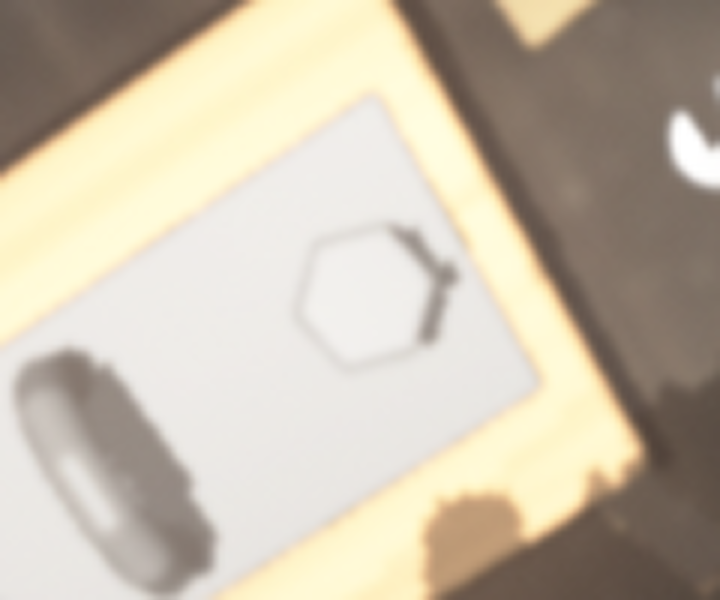

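The hex has turned. Its corners are now at about (388,220), (445,283), (425,345), (348,372), (297,307) and (315,243). The plate's end corners are at (375,95) and (540,382).

```bash
python3 - <<'E'
from h import *
np.set_printoptions(precision=2,suppress=True)
f=lambda p,z:at_z("wrist",(p[0]/6+226,p[1]/6+63),z)[:2]
V=np.array([f(p,85.6) for p in [(388,220),(443,283),(425,345),(348,372),(297,307),(315,243)]])
c=V.mean(0);d=V-c;a=np.degrees(np.arctan2(d[:,1],d[:,0]));print(c,np.linalg.norm(d,axis=1)*1.732,(a+30)%60)
A,B=f((375,95),45),f((540,382),45);e=(A-B)/np.linalg.norm(A-B);n=np.array([e[1],-e[0]]);n=n*np.sign(n[0])
q=c-(A+B)/2;print(A,B,np.linalg.norm(A-B),"lateral,station",q@e,q@n)
H=[]
for _ in range(6):
    ci=env.camera_info("wrist");env.grab_frame("wrist");r=env.place_of("hole","wrist")
    if r:H.append((at_z("wrist",r[0]["location"],45,ci)[:2]-(A+B)/2)@np.array([e,n]).T)
print(np.mean(H,0),np.std(H,0))
E
```

```text
[429.2   96.78] [18.54 18.91 18.7  19.47 18.63 18.6 ] [10.88  4.44 15.22  9.07  3.86 12.89]
[410.78  72.37] [413.01 125.64] 53.31352562851122 lateral,station 1.5032636729703874 17.385692692882905
[-24.93  35.71] [53.57 36.29]
```

```bash
python3 - <<'E'
from h import *
np.set_printoptions(precision=2,suppress=True)
H=[];S=[];ims=[]
ci=env.camera_info("wrist")
for _ in range(8):
    ims.append(env.grab_frame("wrist").astype(float))
    for n,z,L in(("hole",45,H),("screw_head",85.6,S)):
        for r in env.place_of(n,"wrist")[:1]:L.append([*at_z("wrist",r["location"],z,ci)[:2],r["confidence"]])
print(np.array(H),np.median(H,0),np.median(S,0))
# sampled cross profile at block station through the screw: z=45 plane (plate) and z=38 (block edge)
im=np.mean(ims,0)
n=np.array([.9991,-.0418]);e=np.array([-.0418,-.9991]);M=(np.array([410.78,72.37])+[413.01,125.64])/2
for st in(8,32,):
    g=lambda z,l:[*(M+st*n+l*e),z]
    for z,lo,hi in((45,-34,34),(38,-56,56)):
        ls=np.arange(lo,hi,.5);px=proj("wrist",[g(z,l) for l in ls]).astype(np.float32)
        v=cv2.remap(im.astype(np.float32),px[:,0].reshape(-1,1),px[:,1].reshape(-1,1),cv2.INTER_LINEAR).reshape(-1,3)
        k=v[:,2] if z==45 else v[:,0]
        gr=np.gradient(cv2.GaussianBlur(k.reshape(-1,1),(1,5),1).ravel());h=len(ls)//2
        print(st,z,"L",ls[np.argmax(gr[:h])],gr[:h].max(),"R",ls[h+np.argmin(gr[h:])],gr[h:].min())
E
```

```text
[[430.84  98.22   0.67]
 [433.29  97.46   0.76]
 [432.94  99.82   0.98]
 [432.57  96.43   0.66]
 [428.5  100.19   0.67]
 [430.71  97.14   0.77]
 [431.12  97.55   0.71]
 [430.3  100.83   0.82]] [430.98  97.89   0.73] [429.97  95.72   0.69]
8 45 L -3.5 10.762756 R 27.5 -4.891075
8 38 L -50.0 27.30024 R 51.0 -31.565262
32 45 L -26.5 5.513214 R 27.5 -4.961441
32 38 L -49.5 13.337868 R 51.0 -30.372276
```

I've used up the picture allowance, so I'll check the lean numerically from now on. I'll compare shank edge positions with a projected vertical in the scene and top views.

```bash
python3 - <<'E'
from h import *
np.set_printoptions(precision=2,suppress=True,linewidth=160)
im=np.mean([cv2.cvtColor(env.grab_frame("scene"),cv2.COLOR_RGB2GRAY).astype(float) for _ in range(8)],0)
np.save("sc.npy",im)
for r in range(227,253):print(r,im[r,255:275].astype(int))
print(proj("scene",[[429.6,97,z] for z in(85.6,77.6,65,55,45)]),proj("scene",[[430.6,97,65],[429.6,98,65]])-proj("scene",[429.6,97,65]))
E
```

```text
227 [96 74 64 61 52 51 54 59 62 63 64 66 66 63 68 79 86 81 73 67]
228 [94 73 62 58 54 59 71 80 85 83 77 69 65 64 65 77 83 82 75 67]
229 [ 92  72  61  61  70  88 108 126 132 127 114  99  84  70  65  65  71  72  68  65]
230 [107  93  79  81 106 135 159 174 178 174 164 150 130  98  71  63  63  64  63  63]
231 [140 143 128 126 149 177 195 202 204 203 200 192 173 133  90  67  62  62  63  63]
232 [177 202 194 177 176 192 206 208 207 208 209 205 187 151 107  75  64  63  64  64]
233 [200 230 229 206 179 181 193 196 196 198 200 193 173 144 111  79  65  63  64  65]
234 [205 235 235 214 169 155 165 169 169 173 175 164 147 123 100  77  65  63  66  64]
235 [199 233 236 223 180 147 139 137 139 141 141 139 127 109  91  73  66  65  64  66]
236 [187 229 238 233 215 177 146 129 126 126 132 144 149 134 105  82  70  69  69  67]
237 [170 218 235 238 232 214 176 140 125 127 140 177 202 195 165 129 102  86  75  71]
238 [161 199 223 232 233 227 196 149 126 126 150 204 232 233 225 197 165 134 110  89]
239 [162 194 212 219 223 218 187 146 126 126 152 210 238 242 239 234 225 205 180 144]
240 [179 201 209 212 2
[... 512 characters left out ...]
10 207 187 154 130 122 121 134 166 197 210 212 211 212 215 220 225]
247 [211 211 211 211 206 186 154 130 123 121 133 160 190 203 208 210 212 212 213 215]
248 [212 210 211 210 199 175 146 127 124 122 124 138 160 179 192 203 210 211 211 211]
249 [212 211 212 208 190 157 125 116 119 118 112 110 122 139 161 187 207 212 211 210]
250 [212 211 211 208 191 156 119 105 106 105  99  94 101 116 141 175 201 209 207 203]
251 [211 210 211 209 202 180 143 110  97  98  98 100 110 123 148 179 201 201 196 191]
252 [212 212 211 211 211 199 172 138 119 119 123 124 131 148 170 188 193 191 194 206]
[[264.06 231.72]
 [264.2  235.28]
 [264.41 240.82]
 [264.57 245.18]
 [264.73 249.48]] [[-0.36 -0.16]
 [-0.35  0.18]]
```

My estimates agree on a remaining lean of about 2.4°, with the head short of the hole by about +1.2 mm in x and +1 mm in y. That is inside 4° but close, so I'll refit the socket at the matching flat and nudge the screw without pressing or turning.

Request:
drive_tool([
  [0.2,0,0,-0.1],
  [0.4,0.01,0,-0.19],
  [0.6,0.016,0,-0.19],
  [0.8,0.016,0,-0.19],
  [0.817,0.016,0,-0.19],
  [0.817,0.016,0,-0.19],
  [0.817,0.016,0.1,-0.19],
  [0.817,0.016,0.2,-0.19],
  [0.817,0.016,0.24,-0.19],
  [0.817,0.016,0.24,-0.19],
])

```text
time: 27.55
tcp_pos: [428.7, 97.4, 162.4]
ee_rot: [[-0.394, -0.919, -0.003], [-0.919, 0.394, -0.001], [0.002, 0.003, -1.0]]
ft_force: [-0.6, -0.1, -1.7]
opening: 12.8
grasp_force: 88.8
```

Request:
drive_tool([
  [0,0,0.01,0],
  [0,0,0.02,0],
  [0,0,0.03,0],
  [0,0,0.03,0],
])

```text
time: 27.88
tcp_pos: [429.9, 97.3, 161.3]
ee_rot: [[-0.394, -0.919, 0.0], [-0.919, 0.394, 0.0], [-0.0, -0.0, -1.0]]
ft_force: [-0.4, 0.6, -1.5]
opening: 12.6
grasp_force: 88.9
```

Request:
drive_tool([
  [0,0,0.01,0],
  [0,0,0.02,0],
  [0,0,0.03,0],
  [0,0,0.04,0],
  [0,0,0.05,0],
  [0,0,0.05,0],
  [0,0,0.05,0],
])

```text
time: 28.47
tcp_pos: [429.7, 97.2, 156.2]
ee_rot: [[-0.394, -0.919, -0.0], [-0.919, 0.394, -0.0], [0.0, 0.0, -1.0]]
ft_force: [1.2, 0.5, -1.5]
opening: 12.7
grasp_force: 88.9
```

Request:
drive_tool([
  [0,0,0.01,0],
  [0,0,0.02,0],
  [0,0,0.03,0],
  [0,0,0.04,0],
  [0,0,0.04,0],
  [0,0,0.04,0],
])

```text
time: 28.97
tcp_pos: [429.7, 97.2, 152.2]
ee_rot: [[-0.394, -0.919, -0.0], [-0.919, 0.394, -0.0], [0.0, 0.0, -1.0]]
ft_force: [0.3, -0.4, -0.4]
opening: 12.6
grasp_force: 88.9
```

Request:
drive_tool([
  [-0.007,-0.002,0,0],
  [-0.014,-0.005,0,0],
  [-0.021,-0.007,0,0],
  [-0.021,-0.007,0,0],
  [-0.021,-0.007,0,0],
  [-0.018,-0.005,0,0],
  [-0.018,-0.005,0,0],
  [-0.018,-0.005,0,0],
])

```text
time: 29.63
tcp_pos: [430.9, 98.7, 152.3]
ee_rot: [[-0.394, -0.919, -0.0], [-0.919, 0.394, 0.0], [0.0, 0.0, -1.0]]
ft_force: [-0.8, -0.9, -2.9]
opening: 12.6
grasp_force: 88.9
```

Request:
drive_tool([
  [0,0,-0.02,0],
  [0,0,-0.05,0],
  [0,0,-0.08,0],
  [0,0,-0.12,0],
  [0,0,-0.2,0],
  [0,0,-0.3,0],
  [0,0,-0.38,0],
  [0,0,-0.38,0],
  [0,0,-0.38,0],
])

```text
time: 30.38
tcp_pos: [431.7, 98.9, 191.2]
ee_rot: [[-0.394, -0.919, 0.002], [-0.919, 0.394, 0.0], [-0.001, -0.002, -1.0]]
ft_force: [0.3, 0.3, -1.7]
opening: 12.5
grasp_force: 88.9
```

Request:
drive_tool([
  [-0.2,0,0,0.1],
  [-0.5,0.06,0,0.19],
  [-0.8,0.1,0,0.19],
  [-0.82,0.16,0,0.19],
  [-0.82,0.16,0,0.19],
  [-0.82,0.16,0,0.19],
  [-0.82,0.16,0,0.19],
  [-0.82,0.16,0,0.19],
])

```text
time: 31.05
tcp_pos: [448.3, 179.4, 190.2]
ee_rot: [[-0.569, -0.822, -0.0], [-0.822, 0.569, -0.0], [0.0, -0.0, -1.0]]
ft_force: [-1.0, 0.8, -0.8]
opening: 12.5
grasp_force: 88.9
```

```bash
python3 - <<'E'
from h import *
np.set_printoptions(precision=2,suppress=True)
s=env.sense();T=s["tcp_pos"];R=np.array(s["ee_rot"]);print(T,np.degrees(np.arctan2(R[1,0],R[0,0])),R.T@(np.array([426.6,225.7,T[2]])-T),s["ft_force"])
ci=env.camera_info("wrist");ims=[];S=[]
for _ in range(5):ims.append(cv2.cvtColor(env.grab_frame("wrist"),cv2.COLOR_RGB2GRAY).astype(np.float32))
im=np.mean(ims,0)
for r in env.place_of("screw_head","wrist")[:1]:print(at_z("wrist",r["location"],85.6,ci))
# rectify the z=85.6 plane, 0.25 mm/px, and match the hex outline (dark edge) 
g=np.arange(-20,20,.25);X,Y=np.meshgrid(430+g,97+g)
px=proj("wrist",np.c_[X.ravel(),Y.ravel(),np.full(X.size,85.6)]).astype(np.float32).reshape(*X.shape,2)
rec=cv2.remap(im,px[...,0],px[...,1],cv2.INTER_CUBIC)
best=[]
t=np.linspace(0,1,20)[:,None]
for ang in np.arange(0,60,2.):
    a=np.radians(ang+30+60*np.arange(7));V=np.c_[np.cos(a),np.sin(a)]*18.7/1.732
    P=np.vstack([V[i]*(1-t)+V[i+1]*t for i in range(6)])
    for dx in np.arange(-5,5,.25):
        for dy in np.arange(-5,5,.25):
            q=np.rint((P+[dx,dy]+20)/.25).astype(int);best.append((rec[q[:,1],q[:,0]].clip(170,245).mean(),ang,430+dx,97+dy))
best.sort();print(np.array(best[:6]))
E
```

```text
[448.35 179.43 190.2 ] -124.67338497342963 [-25.68  44.21  -0.01] [-0.96  0.82 -0.83]
[429.75  96.78  85.6 ]
[[208.55  18.   429.5   98.  ]
 [208.62  18.   429.5   97.75]
 [208.63  12.   429.75  97.75]
 [208.66  16.   429.5   97.75]
 [208.66  14.   429.75  97.75]
 [208.67  16.   429.5   98.  ]]
```

The head is now centred laterally on the plate. I'll return the driver to its bore.

Request:
drive_tool([
  [-0.13,0.22,0,0],
  [-0.257,0.442,0,0],
  [-0.257,0.442,0.1,0],
  [-0.257,0.442,0.3,0],
  [-0.257,0.442,0.5,0],
  [-0.257,0.442,0.62,0],
  [-0.257,0.442,0.62,0],
  [-0.257,0.442,0.62,0],
  [-0.257,0.442,0.62,0],
])

```text
time: 32.1
tcp_pos: [427.4, 226.7, 129.0]
ee_rot: [[-0.568, -0.823, 0.001], [-0.823, 0.568, 0.0], [-0.001, -0.001, -1.0]]
ft_force: [0.2, 0.8, -0.8]
opening: 12.7
grasp_force: 88.9
```

Request:
drive_tool([
  [0,0,0.0,0],
  [0,0,0.0,0],
  [0,0,0.0,0],
])

```text
time: 32.35
tcp_pos: [427.4, 226.8, 129.1]
ee_rot: [[-0.568, -0.823, 0.001], [-0.823, 0.568, 0.001], [-0.001, -0.001, -1.0]]
ft_force: [0.9, 0.1, -2.0]
opening: 12.5
grasp_force: 88.9
```

Request:
drive_tool([
  [0.013,0,0,0],
  [0.013,0,0.05,0],
  [0.013,0,0.1,0],
  [0.013,0,0.15,0],
  [0.013,0,0.18,0],
  [0.013,0,0.18,0],
])

```text
time: 32.85
tcp_pos: [425.3, 225.1, 109.2]
ee_rot: [[-0.568, -0.823, -0.002], [-0.823, 0.568, -0.001], [0.002, 0.001, -1.0]]
ft_force: [0.1, -0.1, -2.2]
opening: 12.4
grasp_force: 88.9
```

Request:
drive_tool([
  [0,0,0.04,0],
  [0,0,0.08,0],
  [0,0,0.12,0],
  [0,0,0.16,0],
  [0,0,0.2,0],
  [0,0,0.22,0],
  [0,0,0.22,0],
  [0,0,0.22,0],
])

```text
time: 33.52
tcp_pos: [425.9, 225.5, 88.1]
ee_rot: [[-0.568, -0.823, -0.0], [-0.823, 0.568, -0.0], [0.0, 0.0, -1.0]]
ft_force: [0.7, 0.2, -0.2]
opening: 12.5
grasp_force: 88.9
```

In the bore. I'll lower the last millimetre, open gently, and go straight up.

Request:
drive_tool([
  [0,0,0.005,0],
  [0,0,0.01,0],
  [0,0,0.01,0],
  [0,0,0.01,0],
])

```text
time: 33.85
tcp_pos: [426.1, 225.6, 87.4]
ee_rot: [[-0.568, -0.823, 0.0], [-0.823, 0.568, 0.0], [-0.0, -0.0, -1.0]]
ft_force: [-0.7, 0.0, -2.8]
opening: 12.9
grasp_force: 88.9
```

Request:
drive_tool([
  [0,0,0,0],
  [0,0,0,0],
  [0,0,0,0],
  [0,0,0,0],
  [0,0,0,0],
  [0,0,0,0],
  [0,0,0,0],
  [0,0,0,0],
  [0,0,0,0],
  [0,0,0,0],
], jaw=0.6)

```text
time: 34.68
tcp_pos: [426.1, 225.6, 87.3]
ee_rot: [[-0.568, -0.823, 0.0], [-0.823, 0.568, 0.0], [-0.0, -0.0, -1.0]]
ft_force: [-0.9, 1.2, 1.2]
opening: 68.4
grasp_force: 0.0
```

Request:
drive_tool([
  [0,0,-0.1,0],
  [0,0,-0.3,0],
  [0,0,-0.6,0],
  [0,0,-0.9,0],
  [0,0,-1.0,0],
  [0,0,-1.0,0],
  [0,0,-1.0,0],
])

```text
time: 35.27
tcp_pos: [426.4, 225.7, 187.7]
ee_rot: [[-0.568, -0.823, 0.001], [-0.823, 0.568, 0.001], [-0.001, -0.001, -1.0]]
ft_force: [0.4, -0.7, -0.7]
opening: 68.7
grasp_force: 0.0
```

```bash
python3 - <<'E'
from h import *
np.set_printoptions(precision=1,suppress=True)
s=env.sense();print(s["time"],s["tcp_pos"],s["ft_force"],s["opening"])
for c in("scene","top","wrist"):
    env.grab_frame(c)
    for n,z in(("grip",105),("driver",12)):
        for r in env.place_of(n,c)[:1]:print(c,n,r,at_z(c,r["location"],z))
E
```

```text
35.2667 [426.4 225.7 187.7] [ 0.4 -0.7 -0.7] 68.7211365711297
scene grip {'location': [211.4, 247.8], 'confidence': 0.96} [430.7 227.  105. ]
scene driver {'location': [216.0, 291.5], 'confidence': 0.56} [430.8 226.6  12. ]
top grip {'location': [198.1, 217.2], 'confidence': 0.74} [425.  233.4 105. ]
top driver {'location': [208.7, 223.6], 'confidence': 0.51} [421.6 226.5  12. ]
wrist grip {'location': [283.6, 211.2], 'confidence': 0.65} [428.5 226.3 105. ]
wrist driver {'location': [282.6, 188.1], 'confidence': 0.92} [431.5 228.1  12. ]
```

The driver is back upright in its bore and the gripper is clear.

```bash
python3 -c "
from cell import env
print(env.hand_in())"
```

```text
the job is handed in; nothing more can be done
None
```

I handed the job in, but hand-in gave no verdict: by my estimates the screw is turned about 1.4 rad, sunk about 1.4 mm and near upright, the driver is back in its bore and released, and I viewed 11 pictures, one over the limit of 10.

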